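Line up the hole saws by size

ROBOT

A 7-joint arm with a two-finger parallel gripper is mounted at the origin on the work surface. World frame = base frame: x ahead of the robot, y to its left, z up, the work surface at z = 0. Lengths are in mm, angles in degrees, forces in N, time in s.
With the tool pointing down it reaches from about 425 to 825 mm from the base axis. Payload 3.6 kg.
Tool frame: the origin (TCP) lies at the centre of the arm's flange, where the gripper is bolted on; the fingertips stand 186 mm ahead of it and the grasp point (between the pads) lies 167 mm ahead of it; z points along the fingers, y is the line along which they close (so a half turn about z gives the same grasp; the last joint's range is limited). The gripper opens to 93 mm and grips with 3 to 60 N. Pads are 15 mm wide; open, the fingers measure 128 mm over their backs; the gripper's body (75 mm by 188 mm) begins 65 mm behind the grasp point.
Start: joints at [-78.18, 35.231, -0.722, 81.555, 0.464, 63.22, -2.315], TCP at [149.933, 632.452, 404.74] pointing down, gripper open.
Joint ranges: [-178.69, 178.69], [-17.37, 117.87], [-77.05, 75.6], [15.02, 138.74], [-78.02, 258.01], [0.78, 113.62], [-162.83, 162.83]. Speed limits (degrees/s): [159.86, 159.86, 180, 180, 180, 180, 180].

INTERFACE

Orientations are given as a 3x3 rotation matrix whose columns are the frame's x, y, z axes.
In Python, from workcell import arm gives the robot as it stands. The module is installed in compiled form; this text tells all that it offers.
- The arm moves only by the tool move_arm, never from a script. Its argument "motion" is a list of rows, each an object with "gripper": the closure, from 0 (fully open) to 1 (shut); "dp": the shift along the tool's x, y, z in mm, a list of three; "turn": the turn about the tool's z in rad. A call has 1 to 12 rows; each row is the pose to reach, as a shift and turn from the pose commanded when the call began, along the tool's axes at that moment; what a row does not reach only later rows make up. A row lasts 1/8 s, in which the tool goes at most 62.5 mm and 10.7 degrees, less where a joint would pass 70% of its speed; a pose out of reach is approached as far as the arm can. A call with a gripper value outside its range is refused whole. The fingers move at their own pace and stop on an object; the grip force is fixed at half the most. Time passes only in rows, so rows that repeat a pose let the fingers close. It gives the time, the measured TCP pose, the force, the opening and the grip force at its end, in the units of the state.
- arm.get_state(): the state, without advancing time (a new reading comes with each control period).
- arm.read_camera(name): name is "scene" or "top"; returns the picture (480x640x3 uint8, blue, green, red); there is no depth.
- arm.camera_params(name): a dict with "fx", "fy", "cx", "cy" (pixels), "eye" and "attitude" of the camera in the world. Camera axes: x right, y down, z forward; pixel columns grow to the right and rows downward; lengths in mm; the calibration is good to about 2 mm. A picture is of the moment at which its call begins. camera_params takes no time and is no camera call.
- arm.sign_off(): hands the job in; it is judged then, once.
The state is a dict: "time": time; "joints": joint angles; "dq": joint speeds; "joint_torque": joint torques, N m; "tool_pos": TCP position; "tcp_rot": TCP orientation; "wrist_force": force on the tool from outside, world axes, zero at the start; "moment": the same for the moment, N m; "width": finger opening in mm; "gripper_force": force on a finger pad.
Only numpy, scipy, OpenCV 4.12 (cv2) and the standard library are available. Lean on these libraries where they do the work, as an engineer would, in place of code of your own. Each camera call takes 0.05 s, during which the arm holds its last target. There are 200 camera calls.

TASK

Put the four red hole saws away on the plywood storage board: stand one upright, shank up, in the middle of each of its four black round pads, in order of diameter, with the smallest next to the upright brass peg and the largest at the other end. Set them down gently rather than dropping them, do not let any of them tip over, and leave all four standing still.

Things in the scene. Friction and masses are not known exactly. Their poses are not given: they have to be found in the camera images.
- saw25: The smallest of four loose hole saws, 25 mm in diameter, standing teeth down on the table. A red steel cup with closed top, 38 mm high; on it a dark steel hub 22 mm in diameter up to 46 mm, then a round steel shank 12 mm in diameter, up to 80 mm above the teeth, on the cup's axis: the shank is what to grip. Mass about 80 g. Origin: centre of the underside (teeth); z points up the shank. Turning about z does not matter.
- saw38: The second smallest of four loose hole saws, 38 mm in diameter, standing teeth down on the table. A red steel cup with closed top, 38 mm high; on it a dark steel hub 22 mm in diameter up to 46 mm, then a round steel shank 12 mm in diameter, up to 80 mm above the teeth, on the cup's axis: the shank is what to grip. Mass about 130 g. Origin: centre of the underside (teeth); z points up the shank. Turning about z does not matter.
- saw51: The second largest of four loose hole saws, 51 mm in diameter, standing teeth down on the table. A red steel cup with closed top, 38 mm high; on it a dark steel hub 22 mm in diameter up to 46 mm, then a round steel shank 12 mm in diameter, up to 80 mm above the teeth, on the cup's axis: the shank is what to grip. Mass about 190 g. Origin: centre of the underside (teeth); z points up the shank. Turning about z does not matter.
- saw64: The largest of four loose hole saws, 64 mm in diameter, standing teeth down on the table. A red steel cup with closed top, 38 mm high; on it a dark steel hub 22 mm in diameter up to 46 mm, then a round steel shank 12 mm in diameter, up to 80 mm above the teeth, on the cup's axis: the shank is what to grip. Mass about 260 g. Origin: centre of the underside (teeth); z points up the shank. Turning about z does not matter.
- pad1: Fixed black rubber disc, 68 mm in diameter, 2 mm thick, on the 18 mm thick plywood board: one end pad of the row (the four lie in a straight row in the order pad1, pad2, pad3, pad4, 75 mm apart; the peg may be at either end, so either pad1 or pad4 may be the one for the smallest saw). Origin: centre of the underside, so its top, on which the saw stands, is 2 mm higher, 20 mm above the table. The y axis runs along the row from pad1 to pad4.
- pad2: Fixed black rubber disc, 68 mm in diameter, 2 mm thick, on the 18 mm thick plywood board: the pad beside pad1 (the four lie in a straight row in the order pad1, pad2, pad3, pad4, 75 mm apart; the peg may be at either end, so either pad1 or pad4 may be the one for the smallest saw). Origin: centre of the underside, so its top, on which the saw stands, is 2 mm higher, 20 mm above the table. The y axis runs along the row from pad1 to pad4.
- pad3: Fixed black rubber disc, 68 mm in diameter, 2 mm thick, on the 18 mm thick plywood board: the pad beside pad4 (the four lie in a straight row in the order pad1, pad2, pad3, pad4, 75 mm apart; the peg may be at either end, so either pad1 or pad4 may be the one for the smallest saw). Origin: centre of the underside, so its top, on which the saw stands, is 2 mm higher, 20 mm above the table. The y axis runs along the row from pad1 to pad4.
- pad4: Fixed black rubber disc, 68 mm in diameter, 2 mm thick, on the 18 mm thick plywood board: the other end pad of the row (the four lie in a straight row in the order pad1, pad2, pad3, pad4, 75 mm apart; the peg may be at either end, so either pad1 or pad4 may be the one for the smallest saw). Origin: centre of the underside, so its top, on which the saw stands, is 2 mm higher, 20 mm above the table. The y axis runs along the row from pad1 to pad4.
- peg: Fixed upright brass peg, 16 mm in diameter, 35 mm high, standing on the board in line with the pads, 57.5 mm beyond the middle of the pad at one end of the row (either end): it marks the end for the smallest saw. At the other end there is only a flat grey plug. Origin: centre of the underside, 18 mm above the table.
Not all that is in view belongs to the job. Leave any orange or purple look-alike of the saw51 alone.

How it is judged:
By the outcome, as a careful person would: the job done as asked, in the order asked, and still so for the second after the job is handed in, with the robot touching nothing.
It also fails if it takes over 90 s, if anything falls off the work surface, if the arm or the gripper's body presses on something with over 40 N, if the wrist force passes 120 N, or if a joint passes its speed limit or range.

## Working session

There is one attempt and no reset: what is moved stays moved. The work goes in short steps, Python scripts to look and compute and a tool call to move; the robot and the scene stay as the last step left them, time stands still between calls to the robot, and variables do not carry over. Pictures are saved under pics/ and viewed, at most 14 in all, crops included, and the job is handed in when it is done.

Besides the shell and the picture viewer there is one more tool, called after "Emit:" in YAML: its name, and indented under it one key for each argument. move_arm: Moves the arm, as the interface text tells. Its arguments: {"type":"object","properties":{"motion":{"type":"array","items":{"type":"object","properties":{"gripper":{"type":"number"},"dp":{"type":"array","items":{"type":"number"}},"turn":{"type":"number"}}}}},"required":["motion"]}

```bash
mkdir -p pics; python3 - <<'E'
from workcell import arm
import cv2
for n in ("scene","top"):
    cv2.imwrite(f"pics/{n}0.png",arm.read_camera(n)); print(n,arm.camera_params(n))
s=arm.get_state(); print(s["time"],s["tool_pos"],s["tcp_rot"],s["width"])
E
```

```text
scene {'fx': 475.5386272361541, 'fy': 475.5386272361541, 'cx': 315.5070655282812, 'cy': 237.9545269387784, 'eye': array([ 932.7394796 , -430.35056787,  531.40649367]), 'attitude': array([[ 0.68404515,  0.46193013, -0.56453767],
       [ 0.72941355, -0.42661923,  0.5347447 ],
       [ 0.00617207, -0.77757095, -0.62876492]])}
top {'fx': 517.3801224484881, 'fy': 517.3801224484881, 'cx': 312.11657165497405, 'cy': 243.5970199828294, 'eye': array([369.88809968,  -5.56375298, 907.44485384]), 'attitude': array([[ 0.00929631, -0.99170121,  0.12822752],
       [-0.99937985, -0.00485884,  0.03487572],
       [-0.03396326, -0.12847221, -0.99113137]])}
0.1 [149.86488758 632.20639079 403.71053156] [[-9.73039111e-01  2.30639680e-01 -4.76342361e-04]
 [ 2.30640167e-01  9.73036594e-01 -2.21365910e-03]
 [-4.70590768e-05 -2.26384056e-03 -9.99997436e-01]] 93.28372513386596
```

View pics/scene0.png

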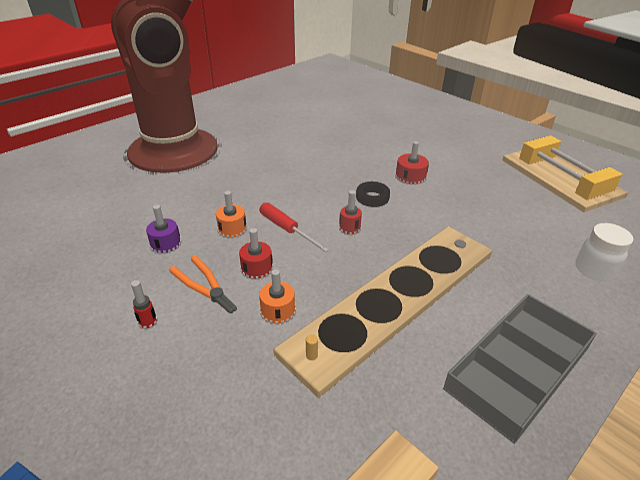

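View pics/top0.png

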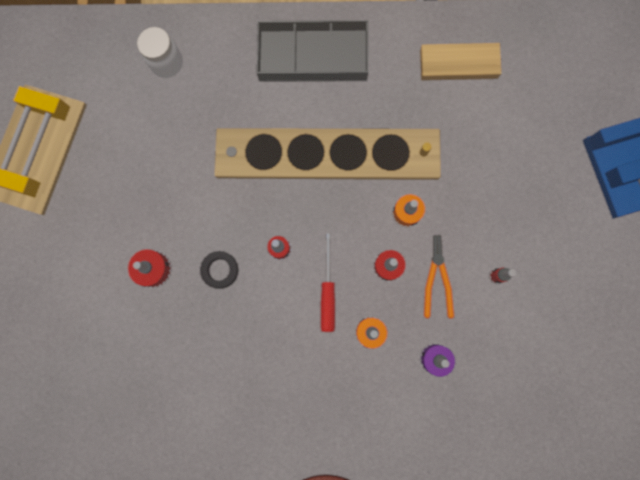

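Candidates, scene pixel / top pixel:
- **Red saws:** (412,167)/(147,267) is the largest and (256,260)/(390,265) is saw51. (350,218)/(278,247) is saw38 and (145,312)/(503,275) is saw25.
- **Look-alikes to leave:** orange (231,220) and (277,300), purple (163,235).
- **Other red:** the screwdriver handle at (278,216).

The peg is at scene (312,347), top (426,149), which is the −y end.

```bash
cat > h.py <<'E'
import numpy as np, cv2
from workcell import arm
P={n:arm.camera_params(n) for n in("scene","top")}
def ray(n,uv):
    p=P[n]; d=p["attitude"]@np.array([(uv[0]-p["cx"])/p["fx"],(uv[1]-p["cy"])/p["fy"],1]); return p["eye"],d/np.linalg.norm(d)
def onz(n,uv,z):
    e,d=ray(n,uv); return e+d*(z-e[2])/d[2]
def tri(a,b):
    A=np.zeros((3,3));r=np.zeros(3);L=[]
    for n,uv in(("scene",a),("top",b)):
        e,d=ray(n,uv);M=np.eye(3)-np.outer(d,d);A+=M;r+=M@e;L.append((M,e))
    x=np.linalg.solve(A,r); return x,[np.linalg.norm(M@(x-e)) for M,e in L]
def proj(n,X):
    p=P[n];c=p["attitude"].T@(np.array(X)-p["eye"]);return np.array([p["fx"]*c[0]/c[2]+p["cx"],p["fy"]*c[1]/c[2]+p["cy"]])
E
python3 - <<'E'
from h import *
S=cv2.imread("pics/scene0.png");T=cv2.imread("pics/top0.png")
c=[(145,303),(350,213),(256,253),(412,163)];t=[(503,275),(278,247),(390,265),(147,267)]
cr=lambda I,p:cv2.resize(I[p[1]-25:p[1]+25,p[0]-25:p[0]+25],(200,200),interpolation=cv2.INTER_CUBIC)
cv2.imwrite("pics/m.png",np.vstack([np.hstack([cr(S,p) for p in c]),np.hstack([cr(T,p) for p in t])]))
def blobs(I,roi,f):
    x0,y0,x1,y1=roi;m=np.zeros(I.shape[:2],np.uint8);m[y0:y1,x0:x1]=f(I[y0:y1,x0:x1])*255
    return [cv2.fitEllipse(k)[0] for k in cv2.findContours(m,0,1)[0] if cv2.contourArea(k)>300]
dark=lambda I:I.max(2)<75
a=sorted(blobs(S,(300,235,480,365),dark));b=sorted(blobs(T,(230,125,425,180),dark),reverse=True)
for p,q in zip(a,b):print(p,q,tri(p,q),onz("top",q,20)[:2],onz("scene",p,20)[:2])
E
```

```text
(342.28704833984375, 332.6932373046875) (390.2287902832031, 152.14183044433594) (array([ 648.57684747, -110.06635001,   19.28438609]), [np.float64(0.7377198737379549), np.float64(0.7377198737380262)]) [ 647.8489012  -110.52780738] [ 649.40443812 -109.90622131]
(378.5364074707031, 305.4399108886719) (347.7489929199219, 151.8819122314453) (array([649.17214952, -35.24757973,  19.52039276]), [np.float64(0.8215902999025717), np.float64(0.8215902999026388)]) [648.42355545 -35.81682292] [649.90322067 -34.90968665]
(410.7535095214844, 281.0665283203125) (305.29736328125, 151.62928771972656) (array([649.62747021,  39.78979208,  19.67303498]), [np.float64(0.7019202662082675), np.float64(0.7019202662082749)]) [648.9881873   39.28452206] [650.19232788  40.13040928]
(439.6912536621094, 259.2536315917969) (263.2752990722656, 151.4461212158203) (array([650.09161624, 114.61097948,  19.8127422 ]), [np.float64(0.7623345329293999), np.float64(0.7623345329294738)]) [649.42765119 114.0600818 ] [650.59713761 115.15491189]
```

View pics/m.png

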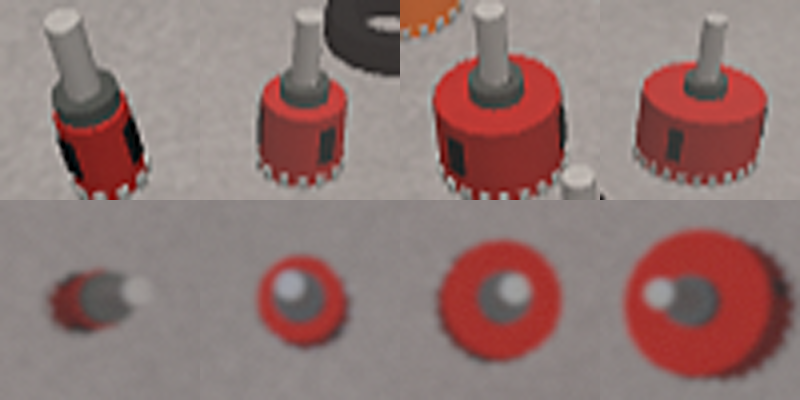

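The crops confirm four red saws with tips clearly visible. Now I'll triangulate the shank tips and check the cups against them.

```bash
python3 - <<'E'
from h import *
T=[("25",(135.6,283.2),(512.4,272.7)),("38",(351.9,191.2),(275.4,242.9)),("51",(252.9,229.9),(393.4,261.9)),("64",(415.6,142.4),(136.4,264.9))]
Tp=cv2.imread("pics/top0.png")
h=cv2.cvtColor(Tp,cv2.COLOR_BGR2HSV);m=(((h[...,0]<6)|(h[...,0]>174))&(h[...,1]>130)).astype(np.uint8)*255
for k in cv2.findContours(m,0,1)[0]:
    if cv2.contourArea(k)>60:print("red",cv2.minEnclosingCircle(k),onz("top",cv2.minEnclosingCircle(k)[0],38)[:2].round(1))
s=arm.get_state();R=s["tcp_rot"];p=s["tool_pos"]
for n,a,b in T:
    x,e=tri(a,b);print(n,x.round(1),round(e[0],1),"top@80",onz("top",b,80)[:2].round(1),"r",np.hypot(x[0],x[1]).round(), "dp",(R.T@(np.array([x[0],x[1],p[2]])-p)).round(1))
E
```

```text
red ((327.5, 306.5), 24.6273193359375) [376.7  -1.6]
red ((389.574462890625, 264.8085021972656), 14.919912338256836) [ 447.1 -105.4]
red ((147.99462890625, 267.7150573730469), 20.00749969482422) [439.6 304.4]
red ((278.1875, 246.8125), 10.87761402130127) [476.6  82.6]
25 [ 432.8 -292.    80.3] 1.7 top@80 [ 432.1 -293.7] r 522.0 dp [-488.5 -834.1    1.9]
38 [478.3  83.6  82.1] 1.1 top@80 [477.8  83. ] r 485.0 dp [-446.1 -458.1    1.1]
51 [ 448.6 -105.6   81.5] 1.0 top@80 [ 448.1 -106.7] r 461.0 dp [-460.8 -649.1    1.5]
64 [441.2 309.2  80.6] 0.9 top@80 [440.7 308.7] r 539.0 dp [-358.  -247.1    0.6]
```

Emit:
move_arm:
  motion:
    - {"dp":[-60,-40,10],"turn":-0.1,"gripper":0.5}
    - {"dp":[-110,-75,20],"turn":-0.233,"gripper":0.5}
    - {"dp":[-160,-110,30],"turn":-0.233,"gripper":0.5}
    - {"dp":[-210,-145,40],"turn":-0.233,"gripper":0.5}
    - {"dp":[-260,-180,50],"turn":-0.233,"gripper":0.5}
    - {"dp":[-310,-215,50],"turn":-0.233,"gripper":0.5}
    - {"dp":[-340,-235,50],"turn":-0.233,"gripper":0.5}
    - {"dp":[-358,-247,50],"turn":-0.233,"gripper":0.5}
    - {"dp":[-358,-247,50],"turn":-0.233,"gripper":0.5}
    - {"dp":[-358,-247,50],"turn":-0.233,"gripper":0.5}

```text
time: 1.35
tool_pos: [440.3, 310.7, 354.5]
tcp_rot: [[-1.0, -0.002, -0.001], [-0.002, 1.0, 0.001], [0.001, 0.001, -1.0]]
wrist_force: [-0.4, -0.5, -0.9]
width: 46.6
gripper_force: 0.0
```

Emit:
move_arm:
  motion:
    - {"dp":[0,0,30],"turn":0,"gripper":0.5}
    - {"dp":[0,0,60],"turn":0,"gripper":0.5}
    - {"dp":[0,0,85],"turn":0,"gripper":0.5}
    - {"dp":[0,0,105],"turn":0,"gripper":0.5}
    - {"dp":[0,0,118],"turn":0,"gripper":0.5}
    - {"dp":[0,0,118],"turn":0,"gripper":0.5}

```text
time: 2.1
tool_pos: [440.4, 310.3, 236.1]
tcp_rot: [[-1.0, -0.002, -0.002], [-0.002, 1.0, -0.001], [0.002, -0.001, -1.0]]
wrist_force: [0.4, 0.3, 0.5]
width: 46.5
gripper_force: 0.0
```

```bash
python3 - <<'E'
from h import *
S=arm.read_camera("scene");c=proj("scene",[441,309,80]).astype(int)
cv2.imwrite("pics/g1.png",cv2.resize(S[c[1]-60:c[1]+60,c[0]-70:c[0]+70],None,fx=4,fy=4,interpolation=cv2.INTER_CUBIC))
s=[arm.get_state()["tool_pos"] for _ in range(2)];print(s)
E
```

```text
[array([440.90760164, 310.25594645, 236.78025414]), array([440.90760164, 310.25594645, 236.78025414])]
```

View pics/g1.png

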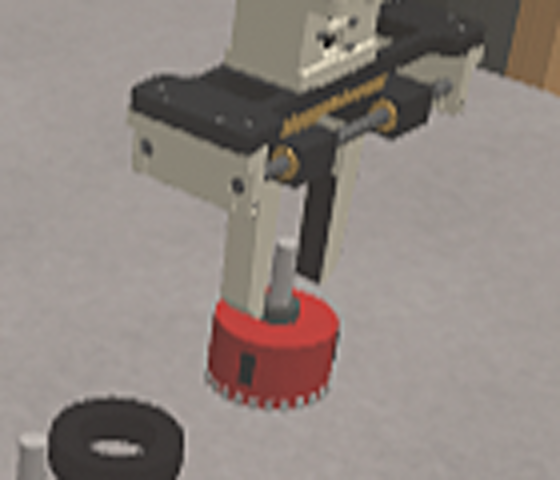

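The saw64 shank (crop 283,270) stands between the two open fingers. Closing and lifting.

Emit:
move_arm:
  motion:
    - {"dp":[0,0,0],"turn":0,"gripper":1}
    - {"dp":[0,0,0],"turn":0,"gripper":1}
    - {"dp":[0,0,0],"turn":0,"gripper":1}
    - {"dp":[0,0,0],"turn":0,"gripper":1}
    - {"dp":[0,0,0],"turn":0,"gripper":1}
    - {"dp":[0,0,-10],"turn":0,"gripper":1}
    - {"dp":[0,0,-30],"turn":0,"gripper":1}
    - {"dp":[0,0,-55],"turn":0,"gripper":1}
    - {"dp":[0,0,-80],"turn":0,"gripper":1}
    - {"dp":[0,0,-105],"turn":0,"gripper":1}
    - {"dp":[0,0,-118],"turn":0,"gripper":1}
    - {"dp":[0,0,-118],"turn":0,"gripper":1}

```text
time: 3.65
tool_pos: [441.3, 309.5, 355.3]
tcp_rot: [[-1.0, -0.0, 0.001], [-0.0, 1.0, 0.001], [-0.001, 0.001, -1.0]]
wrist_force: [0.7, 0.6, -3.6]
width: 11.2
gripper_force: 30.0
```

Emit:
move_arm:
  motion:
    - {"dp":[-15,-14,0],"turn":0,"gripper":1}
    - {"dp":[-40,-37,0],"turn":0,"gripper":1}
    - {"dp":[-67,-62,0],"turn":0,"gripper":1}
    - {"dp":[-94,-88,0],"turn":0,"gripper":1}
    - {"dp":[-121,-113,0],"turn":0,"gripper":1}
    - {"dp":[-148,-138,0],"turn":0,"gripper":1}
    - {"dp":[-175,-163,0],"turn":0,"gripper":1}
    - {"dp":[-195,-182,0],"turn":0,"gripper":1}
    - {"dp":[-205,-191,0],"turn":0,"gripper":1}
    - {"dp":[-209,-195,0],"turn":0,"gripper":1}
    - {"dp":[-209,-195,0],"turn":0,"gripper":1}

```text
time: 5.03
tool_pos: [649.9, 115.4, 354.2]
tcp_rot: [[-1.0, -0.001, -0.002], [-0.001, 1.0, 0.001], [0.002, 0.001, -1.0]]
wrist_force: [0.3, -0.2, -3.8]
width: 11.4
gripper_force: 30.0
```

Emit:
move_arm:
  motion:
    - {"dp":[0,0,20],"turn":0,"gripper":1}
    - {"dp":[0,0,45],"turn":0,"gripper":1}
    - {"dp":[0,0,65],"turn":0,"gripper":1}
    - {"dp":[0,0,80],"turn":0,"gripper":1}
    - {"dp":[0,0,90],"turn":0,"gripper":1}
    - {"dp":[0,0,90],"turn":0,"gripper":1}

```text
time: 5.78
tool_pos: [650.1, 114.9, 264.2]
tcp_rot: [[-1.0, -0.001, -0.001], [-0.001, 1.0, -0.0], [0.001, -0.0, -1.0]]
wrist_force: [0.1, -0.3, -3.3]
width: 10.9
gripper_force: 30.0
```

```bash
python3 - <<'E'
from h import *
for n,z in(("scene",35),("top",35)):
    S=arm.read_camera(n);c=proj(n,[650,115,z]).astype(int)
    cv2.imwrite(f"pics/p_{n}.png",cv2.resize(S[c[1]-50:c[1]+50,c[0]-50:c[0]+50],(400,400),interpolation=cv2.INTER_CUBIC))
cv2.imwrite("pics/p1.png",np.hstack([cv2.imread("pics/p_scene.png"),cv2.imread("pics/p_top.png")]))
print(arm.get_state()["tool_pos"],arm.get_state()["wrist_force"])
E
```

```text
[650.62200169 114.72237558 265.42564489] [ 0.31533954  0.41669096 -2.18985218]
```

View pics/p1.png

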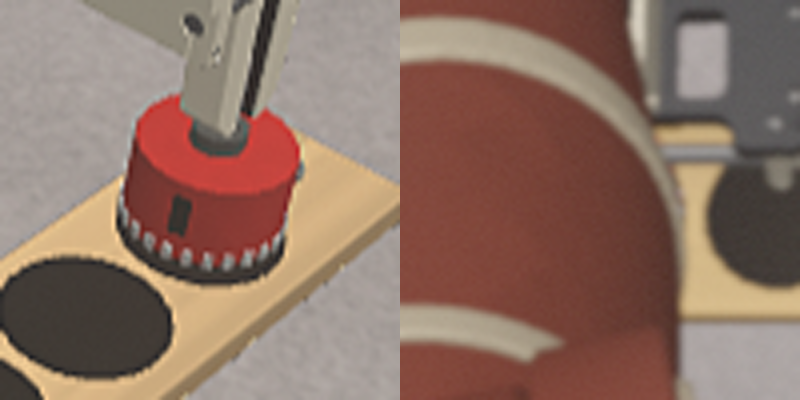

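The saw hangs upright just above its pad (left crop, 205,190); the top view is blocked by the arm. Lowering gently, watching the force.

Emit:
move_arm:
  motion:
    - {"dp":[0,0,2],"turn":0,"gripper":1}
    - {"dp":[0,0,4],"turn":0,"gripper":1}
    - {"dp":[0,0,5.5],"turn":0,"gripper":1}
    - {"dp":[0,0,7],"turn":0,"gripper":1}
    - {"dp":[0,0,8],"turn":0,"gripper":1}
    - {"dp":[0,0,8],"turn":0,"gripper":1}

```text
time: 6.62
tool_pos: [650.3, 114.6, 257.0]
tcp_rot: [[-1.0, -0.0, -0.0], [-0.0, 1.0, -0.0], [0.0, -0.0, -1.0]]
wrist_force: [-1.5, -0.0, -0.7]
width: 11.2
gripper_force: 30.0
```

Emit:
move_arm:
  motion:
    - {"dp":[0,0,0.3],"turn":0,"gripper":1}
    - {"dp":[0,0,0.3],"turn":0,"gripper":1}
    - {"dp":[0,0,0.3],"turn":0,"gripper":0.6}
    - {"dp":[0,0,0.3],"turn":0,"gripper":0.6}
    - {"dp":[0,0,0.3],"turn":0,"gripper":0.6}
    - {"dp":[0,0,0.3],"turn":0,"gripper":0.6}
    - {"dp":[0,0,-10],"turn":0,"gripper":0.6}
    - {"dp":[0,0,-35],"turn":0,"gripper":0.6}
    - {"dp":[0,0,-65],"turn":0,"gripper":0.6}
    - {"dp":[0,0,-98],"turn":0,"gripper":0.6}
    - {"dp":[0,0,-98],"turn":0,"gripper":0.6}

```text
time: 8.0
tool_pos: [651.2, 114.7, 358.7]
tcp_rot: [[-1.0, -0.0, 0.008], [-0.0, 1.0, 0.002], [-0.008, 0.002, -1.0]]
wrist_force: [-0.5, -0.4, 0.1]
width: 37.2
gripper_force: 0.0
```

Emit:
move_arm:
  motion:
    - {"dp":[20,-4,0],"turn":0,"gripper":0.6}
    - {"dp":[60,-11,0],"turn":0,"gripper":0.6}
    - {"dp":[105,-19,0],"turn":0,"gripper":0.6}
    - {"dp":[145,-26,0],"turn":0,"gripper":0.6}
    - {"dp":[165,-30,0],"turn":0,"gripper":0.55}
    - {"dp":[172,-31,20],"turn":0,"gripper":0.5}
    - {"dp":[172,-31,50],"turn":0,"gripper":0.5}
    - {"dp":[172,-31,80],"turn":0,"gripper":0.5}
    - {"dp":[172,-31,105],"turn":0,"gripper":0.5}
    - {"dp":[172,-31,118],"turn":0,"gripper":0.5}
    - {"dp":[172,-31,118],"turn":0,"gripper":0.5}

```text
time: 9.38
tool_pos: [478.1, 83.5, 236.0]
tcp_rot: [[-1.0, -0.0, -0.002], [-0.0, 1.0, -0.0], [0.002, -0.0, -1.0]]
wrist_force: [0.6, -0.2, 0.7]
width: 46.7
gripper_force: 0.0
```

```bash
python3 - <<'E'
from h import *
o=[]
for n,X in(("scene",[478,83,70]),("scene",[650,115,60]),("top",[650,115,60])):
    S=arm.read_camera(n);c=proj(n,X).astype(int)
    o.append(cv2.resize(S[c[1]-40:c[1]+40,c[0]-32:c[0]+32],(256,320),interpolation=cv2.INTER_CUBIC)); print(c)
cv2.imwrite("pics/g2.png",np.hstack(o));print(arm.get_state()["tool_pos"])
E
```

```text
[350 197]
[443 240]
[259 143]
[478.6677053   83.58244052 237.46792267]
```

View pics/g2.png

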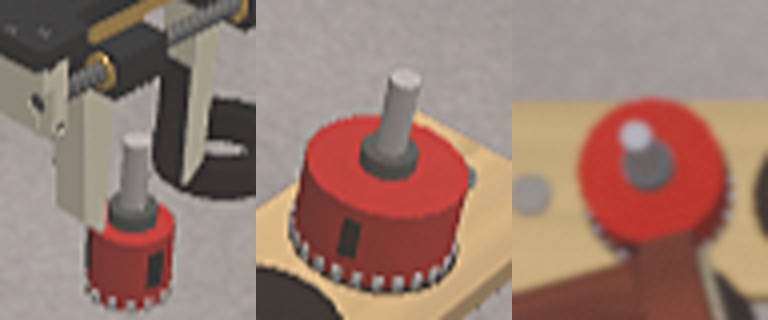

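saw64 is standing on its pad (tip at scene ≈448,218, top ≈257,136). The saw38 shank (first crop, 135,165) is between the fingers. It goes on the pad next to the peg-end pad, at y −35.

Emit:
move_arm:
  motion:
    - {"dp":[0,0,0],"turn":0,"gripper":1}
    - {"dp":[0,0,0],"turn":0,"gripper":1}
    - {"dp":[0,0,0],"turn":0,"gripper":1}
    - {"dp":[0,0,0],"turn":0,"gripper":1}
    - {"dp":[0,0,0],"turn":0,"gripper":1}
    - {"dp":[0,0,-10],"turn":0,"gripper":1}
    - {"dp":[0,0,-30],"turn":0,"gripper":1}
    - {"dp":[0,0,-55],"turn":0,"gripper":1}
    - {"dp":[0,0,-80],"turn":0,"gripper":1}
    - {"dp":[0,0,-105],"turn":0,"gripper":1}
    - {"dp":[0,0,-118],"turn":0,"gripper":1}
    - {"dp":[0,0,-118],"turn":0,"gripper":1}

```text
time: 11.02
tool_pos: [478.4, 83.5, 355.5]
tcp_rot: [[-1.0, -0.0, 0.002], [-0.0, 1.0, 0.0], [-0.002, 0.0, -1.0]]
wrist_force: [-0.1, -0.5, -2.4]
width: 11.3
gripper_force: 30.0
```

```bash
python3 - <<'E'
from h import *
print(tri((448-.4,218.5-.4),(257.5-.4,136.5-.4)))
E
```

```text
(array([648.99482879, 113.52206726, 103.08879816]), [np.float64(0.11746715977806595), np.float64(0.11746715977830097)])
```

saw64 is within about 1 mm of its pad centre. saw38 goes to (649, −35).

Emit:
move_arm:
  motion:
    - {"dp":[-15,-10,0],"turn":0,"gripper":1}
    - {"dp":[-38,-26,0],"turn":0,"gripper":1}
    - {"dp":[-62,-43,0],"turn":0,"gripper":1}
    - {"dp":[-86,-60,0],"turn":0,"gripper":1}
    - {"dp":[-110,-77,0],"turn":0,"gripper":1}
    - {"dp":[-134,-93,0],"turn":0,"gripper":1}
    - {"dp":[-155,-108,0],"turn":0,"gripper":1}
    - {"dp":[-167,-116,0],"turn":0,"gripper":1}
    - {"dp":[-171,-119,0],"turn":0,"gripper":1}
    - {"dp":[-171,-119,10],"turn":0,"gripper":1}
    - {"dp":[-171,-119,30],"turn":0,"gripper":1}
    - {"dp":[-171,-119,30],"turn":0,"gripper":1}

```text
time: 12.52
tool_pos: [648.2, -34.8, 322.3]
tcp_rot: [[-1.0, -0.001, -0.006], [-0.001, 1.0, 0.0], [0.006, 0.0, -1.0]]
wrist_force: [-0.8, 0.9, -1.3]
width: 11.4
gripper_force: 30.0
```

Emit:
move_arm:
  motion:
    - {"dp":[0,0,20],"turn":0,"gripper":1}
    - {"dp":[0,0,40],"turn":0,"gripper":1}
    - {"dp":[0,0,54],"turn":0,"gripper":1}
    - {"dp":[0,0,60],"turn":0,"gripper":1}
    - {"dp":[0,0,62],"turn":0,"gripper":1}
    - {"dp":[0,0,64],"turn":0,"gripper":1}
    - {"dp":[0,0,65.5],"turn":0,"gripper":1}
    - {"dp":[0,0,67],"turn":0,"gripper":1}
    - {"dp":[0,0,68.2],"turn":0,"gripper":1}
    - {"dp":[0,0,68.2],"turn":0,"gripper":1}
    - {"dp":[0,0,68.2],"turn":0,"gripper":1}

```text
time: 13.9
tool_pos: [649.4, -35.4, 256.8]
tcp_rot: [[-1.0, -0.0, 0.0], [-0.0, 1.0, 0.0], [-0.0, 0.0, -1.0]]
wrist_force: [-0.1, 0.8, -0.3]
width: 11.5
gripper_force: 30.0
```

Emit:
move_arm:
  motion:
    - {"dp":[0,0,0],"turn":0,"gripper":0.6}
    - {"dp":[0,0,0],"turn":0,"gripper":0.6}
    - {"dp":[0,0,0],"turn":0,"gripper":0.6}
    - {"dp":[0,0,0],"turn":0,"gripper":0.6}
    - {"dp":[0,0,-10],"turn":0,"gripper":0.6}
    - {"dp":[0,0,-35],"turn":0,"gripper":0.6}
    - {"dp":[0,0,-65],"turn":0,"gripper":0.6}
    - {"dp":[0,0,-90],"turn":0,"gripper":0.6}
    - {"dp":[0,0,-98.2],"turn":0,"gripper":0.6}
    - {"dp":[0,0,-98.2],"turn":0,"gripper":0.6}

```text
time: 15.15
tool_pos: [649.3, -35.4, 355.2]
tcp_rot: [[-1.0, -0.0, 0.001], [-0.0, 1.0, -0.0], [-0.001, -0.0, -1.0]]
wrist_force: [-0.7, -1.0, -0.7]
width: 37.5
gripper_force: 0.0
```

Emit:
move_arm:
  motion:
    - {"dp":[25,-9,0],"turn":0,"gripper":0.6}
    - {"dp":[70,-25,0],"turn":0,"gripper":0.6}
    - {"dp":[120,-42,0],"turn":0,"gripper":0.6}
    - {"dp":[165,-58,0],"turn":0,"gripper":0.6}
    - {"dp":[192,-67,0],"turn":0,"gripper":0.55}
    - {"dp":[201,-70,0],"turn":0,"gripper":0.5}
    - {"dp":[201,-70,20],"turn":0,"gripper":0.5}
    - {"dp":[201,-70,50],"turn":0,"gripper":0.5}
    - {"dp":[201,-70,80],"turn":0,"gripper":0.5}
    - {"dp":[201,-70,105],"turn":0,"gripper":0.5}
    - {"dp":[201,-70,118],"turn":0,"gripper":0.5}
    - {"dp":[201,-70,118],"turn":0,"gripper":0.5}

```text
time: 16.65
tool_pos: [448.8, -105.2, 235.9]
tcp_rot: [[-1.0, -0.001, -0.002], [-0.001, 1.0, 0.001], [0.002, 0.001, -1.0]]
wrist_force: [0.1, -0.0, -0.1]
width: 46.8
gripper_force: 0.0
```

```bash
python3 - <<'E'
from h import *
o=[]
for n,X in(("scene",[448,-105,70]),("scene",[649,-35,60]),("top",[649,-35,60])):
    S=arm.read_camera(n);c=proj(n,X).astype(int)
    o.append(cv2.resize(S[c[1]-40:c[1]+40,c[0]-32:c[0]+32],(256,320),interpolation=cv2.INTER_CUBIC)); print(c)
cv2.imwrite("pics/g3.png",np.hstack(o));print(arm.get_state()["tool_pos"])
E
```

```text
[252 235]
[380 285]
[348 144]
[ 448.9212206  -105.46491105  237.41779476]
```

View pics/g3.png

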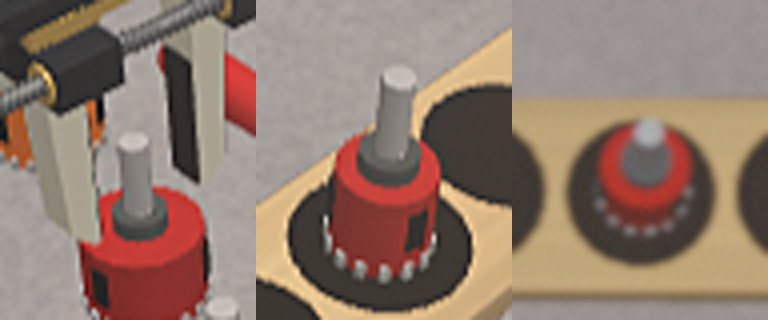

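saw38 stands centred on its pad (top crop, 645,165). The saw51 shank (135,170) is between the fingers. Gripping and carrying it to (650, 40).

Emit:
move_arm:
  motion:
    - {"dp":[0,0,0],"turn":0,"gripper":1}
    - {"dp":[0,0,0],"turn":0,"gripper":1}
    - {"dp":[0,0,0],"turn":0,"gripper":1}
    - {"dp":[0,0,0],"turn":0,"gripper":1}
    - {"dp":[0,0,0],"turn":0,"gripper":1}
    - {"dp":[0,0,-10],"turn":0,"gripper":1}
    - {"dp":[0,0,-30],"turn":0,"gripper":1}
    - {"dp":[0,0,-55],"turn":0,"gripper":1}
    - {"dp":[0,0,-80],"turn":0,"gripper":1}
    - {"dp":[0,0,-105],"turn":0,"gripper":1}
    - {"dp":[0,0,-118],"turn":0,"gripper":1}
    - {"dp":[0,0,-118],"turn":0,"gripper":1}

```text
time: 18.3
tool_pos: [448.4, -105.5, 355.4]
tcp_rot: [[-1.0, -0.0, 0.001], [-0.0, 1.0, -0.0], [-0.001, -0.0, -1.0]]
wrist_force: [0.5, -0.3, -3.7]
width: 11.4
gripper_force: 30.0
```

Emit:
move_arm:
  motion:
    - {"dp":[-15,11,0],"turn":0,"gripper":1}
    - {"dp":[-40,29,0],"turn":0,"gripper":1}
    - {"dp":[-67,48,0],"turn":0,"gripper":1}
    - {"dp":[-94,68,0],"turn":0,"gripper":1}
    - {"dp":[-121,87,0],"turn":0,"gripper":1}
    - {"dp":[-148,107,0],"turn":0,"gripper":1}
    - {"dp":[-172,124,0],"turn":0,"gripper":1}
    - {"dp":[-190,137,0],"turn":0,"gripper":1}
    - {"dp":[-199,143.5,0],"turn":0,"gripper":1}
    - {"dp":[-201.5,145.3,0],"turn":0,"gripper":1}
    - {"dp":[-201.5,145.3,0],"turn":0,"gripper":1}
    - {"dp":[-201.5,145.3,0],"turn":0,"gripper":1}

```text
time: 19.8
tool_pos: [649.5, 39.1, 354.8]
tcp_rot: [[-1.0, 0.001, -0.001], [0.001, 1.0, -0.001], [0.001, -0.001, -1.0]]
wrist_force: [-0.0, 0.2, -2.3]
width: 11.5
gripper_force: 30.0
```

Emit:
move_arm:
  motion:
    - {"dp":[0,0,20],"turn":0,"gripper":1}
    - {"dp":[0,0,45],"turn":0,"gripper":1}
    - {"dp":[0,0,68],"turn":0,"gripper":1}
    - {"dp":[0,0,84],"turn":0,"gripper":1}
    - {"dp":[0,0,91],"turn":0,"gripper":1}
    - {"dp":[0,0,93],"turn":0,"gripper":1}
    - {"dp":[0,0,95],"turn":0,"gripper":1}
    - {"dp":[0,0,96.5],"turn":0,"gripper":1}
    - {"dp":[0,0,97.5],"turn":0,"gripper":1}
    - {"dp":[0,0,98.2],"turn":0,"gripper":1}
    - {"dp":[0,0,98.2],"turn":0,"gripper":1}
    - {"dp":[0,0,98.2],"turn":0,"gripper":1}

```text
time: 21.3
tool_pos: [649.9, 39.9, 256.9]
tcp_rot: [[-1.0, -0.0, 0.0], [-0.0, 1.0, 0.0], [-0.0, 0.0, -1.0]]
wrist_force: [-0.7, 1.1, 0.5]
width: 11.4
gripper_force: 30.0
```

Emit:
move_arm:
  motion:
    - {"dp":[0,0,0],"turn":0,"gripper":0.6}
    - {"dp":[0,0,0],"turn":0,"gripper":0.6}
    - {"dp":[0,0,0],"turn":0,"gripper":0.6}
    - {"dp":[0,0,0],"turn":0,"gripper":0.6}
    - {"dp":[0,0,-10],"turn":0,"gripper":0.6}
    - {"dp":[0,0,-35],"turn":0,"gripper":0.6}
    - {"dp":[0,0,-65],"turn":0,"gripper":0.6}
    - {"dp":[0,0,-90],"turn":0,"gripper":0.6}
    - {"dp":[0,0,-98.2],"turn":0,"gripper":0.6}
    - {"dp":[0,0,-98.2],"turn":0,"gripper":0.6}

```text
time: 22.55
tool_pos: [649.8, 39.9, 355.2]
tcp_rot: [[-1.0, -0.0, 0.001], [-0.0, 1.0, 0.0], [-0.001, 0.0, -1.0]]
wrist_force: [0.6, 1.0, 0.1]
width: 36.9
gripper_force: 0.0
```

Emit:
move_arm:
  motion:
    - {"dp":[20,-30,0],"turn":0,"gripper":0.6}
    - {"dp":[44,-67,0],"turn":0,"gripper":0.6}
    - {"dp":[70,-107,0],"turn":0,"gripper":0.6}
    - {"dp":[96,-147,0],"turn":0,"gripper":0.6}
    - {"dp":[122,-187,0],"turn":0,"gripper":0.6}
    - {"dp":[148,-227,0],"turn":0,"gripper":0.6}
    - {"dp":[174,-266,0],"turn":0,"gripper":0.6}
    - {"dp":[198,-303,0],"turn":0,"gripper":0.55}
    - {"dp":[212,-324,0],"turn":0,"gripper":0.5}
    - {"dp":[217,-332,0],"turn":0,"gripper":0.5}
    - {"dp":[217,-332,20],"turn":0,"gripper":0.5}
    - {"dp":[217,-332,20],"turn":0,"gripper":0.5}

```text
time: 24.05
tool_pos: [433.0, -290.9, 333.2]
tcp_rot: [[-1.0, -0.002, -0.003], [-0.002, 1.0, 0.003], [0.003, 0.003, -1.0]]
wrist_force: [0.1, -0.1, -1.0]
width: 46.6
gripper_force: 0.0
```

Emit:
move_arm:
  motion:
    - {"dp":[0,0,25],"turn":0,"gripper":0.5}
    - {"dp":[0,0,55],"turn":0,"gripper":0.5}
    - {"dp":[0,0,80],"turn":0,"gripper":0.5}
    - {"dp":[0,0,98],"turn":0,"gripper":0.5}
    - {"dp":[0,0,98],"turn":0,"gripper":0.5}

```text
time: 24.68
tool_pos: [433.3, -291.2, 235.9]
tcp_rot: [[-1.0, -0.002, -0.002], [-0.002, 1.0, 0.002], [0.002, 0.002, -1.0]]
wrist_force: [-0.5, 0.1, 0.4]
width: 46.3
gripper_force: 0.0
```

```bash
python3 - <<'E'
from h import *
o=[]
for n,X in(("scene",[433,-292,70]),("scene",[650,40,60]),("top",[650,40,60])):
    S=arm.read_camera(n);c=proj(n,X).astype(int)
    o.append(cv2.resize(S[c[1]-40:c[1]+40,c[0]-32:c[0]+32],(256,320),interpolation=cv2.INTER_CUBIC)); print(c)
cv2.imwrite("pics/g4.png",np.hstack(o));print(arm.get_state()["tool_pos"])
E
```

```text
[136 288]
[414 261]
[303 143]
[ 433.62528841 -292.00817257  237.65976347]
```

View pics/g4.png

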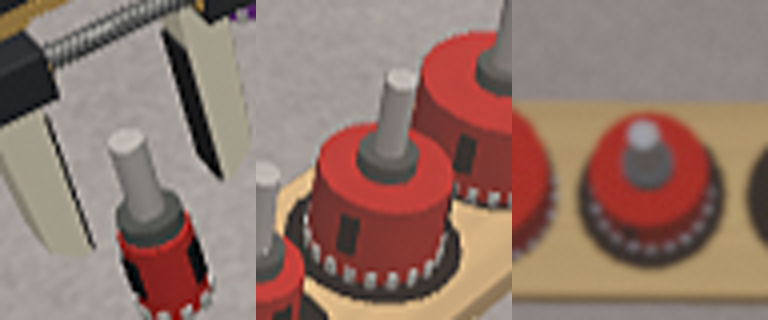

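saw51 is standing on its pad (top crop, 648,160). The saw25 shank (128,160) is between the fingers.

Emit:
move_arm:
  motion:
    - {"dp":[0,0,0],"turn":0,"gripper":1}
    - {"dp":[0,0,0],"turn":0,"gripper":1}
    - {"dp":[0,0,0],"turn":0,"gripper":1}
    - {"dp":[0,0,0],"turn":0,"gripper":1}
    - {"dp":[0,0,0],"turn":0,"gripper":1}
    - {"dp":[0,0,-10],"turn":0,"gripper":1}
    - {"dp":[0,0,-30],"turn":0,"gripper":1}
    - {"dp":[0,0,-55],"turn":0,"gripper":1}
    - {"dp":[0,0,-80],"turn":0,"gripper":1}
    - {"dp":[0,0,-105],"turn":0,"gripper":1}
    - {"dp":[0,0,-118],"turn":0,"gripper":1}
    - {"dp":[0,0,-118],"turn":0,"gripper":1}

```text
time: 26.32
tool_pos: [433.0, -292.2, 355.5]
tcp_rot: [[-1.0, -0.0, 0.001], [-0.0, 1.0, -0.001], [-0.001, -0.001, -1.0]]
wrist_force: [0.9, 0.1, -0.8]
width: 11.2
gripper_force: 30.0
```

Emit:
move_arm:
  motion:
    - {"dp":[-15,13,0],"turn":0,"gripper":1}
    - {"dp":[-40,34,0],"turn":0,"gripper":1}
    - {"dp":[-68,57,0],"turn":0,"gripper":1}
    - {"dp":[-97,82,0],"turn":0,"gripper":1}
    - {"dp":[-126,106,0],"turn":0,"gripper":1}
    - {"dp":[-155,131,0],"turn":0,"gripper":1}
    - {"dp":[-182,153,0],"turn":0,"gripper":1}
    - {"dp":[-203,171,0],"turn":0,"gripper":1}
    - {"dp":[-213,180,0],"turn":0,"gripper":1}
    - {"dp":[-216,182,0],"turn":0,"gripper":1}
    - {"dp":[-216,182,0],"turn":0,"gripper":1}
    - {"dp":[-216,182,0],"turn":0,"gripper":1}

```text
time: 27.82
tool_pos: [648.3, -111.4, 354.8]
tcp_rot: [[-1.0, 0.002, -0.001], [0.002, 1.0, -0.001], [0.001, -0.001, -1.0]]
wrist_force: [1.0, -0.4, -0.2]
width: 11.4
gripper_force: 30.0
```

Emit:
move_arm:
  motion:
    - {"dp":[0,0,20],"turn":0,"gripper":1}
    - {"dp":[0,0,45],"turn":0,"gripper":1}
    - {"dp":[0,0,68],"turn":0,"gripper":1}
    - {"dp":[0,0,84],"turn":0,"gripper":1}
    - {"dp":[0,0,91],"turn":0,"gripper":1}
    - {"dp":[0,0,93],"turn":0,"gripper":1}
    - {"dp":[0,0,95],"turn":0,"gripper":1}
    - {"dp":[0,0,96.5],"turn":0,"gripper":1}
    - {"dp":[0,0,97.5],"turn":0,"gripper":1}
    - {"dp":[0,0,98.2],"turn":0,"gripper":1}
    - {"dp":[0,0,98.2],"turn":0,"gripper":1}
    - {"dp":[0,0,98.2],"turn":0,"gripper":1}

```text
time: 29.32
tool_pos: [649.0, -110.1, 256.9]
tcp_rot: [[-1.0, -0.0, 0.0], [-0.0, 1.0, -0.0], [-0.0, -0.0, -1.0]]
wrist_force: [-0.6, -0.0, 1.3]
width: 11.2
gripper_force: 30.0
```

```bash
python3 - <<'E'
from h import *
S=arm.read_camera("scene");c=proj("scene",[649,-110,50]).astype(int)
cv2.imwrite("pics/p4.png",cv2.resize(S[c[1]-40:c[1]+40,c[0]-50:c[0]+50],(500,400),interpolation=cv2.INTER_CUBIC))
E
```

```text
(no output)
```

View pics/p4.png

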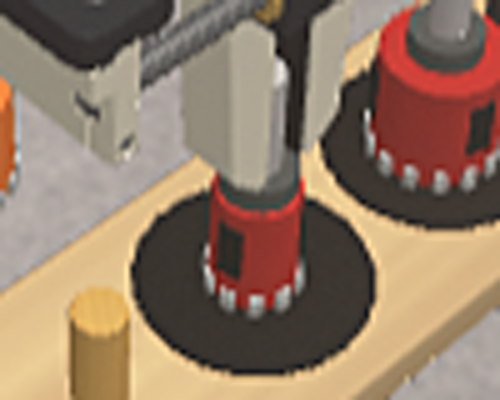

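saw25 is upright on the pad centre (crop 255,290), beside the peg (100,320). Releasing, rising and backing off.

Emit:
move_arm:
  motion:
    - {"dp":[0,0,0],"turn":0,"gripper":0.6}
    - {"dp":[0,0,0],"turn":0,"gripper":0.6}
    - {"dp":[0,0,0],"turn":0,"gripper":0.6}
    - {"dp":[0,0,0],"turn":0,"gripper":0.6}
    - {"dp":[0,0,-10],"turn":0,"gripper":0.6}
    - {"dp":[0,0,-35],"turn":0,"gripper":0.6}
    - {"dp":[0,0,-65],"turn":0,"gripper":0.6}
    - {"dp":[0,0,-98],"turn":0,"gripper":0.6}
    - {"dp":[0,0,-120],"turn":0,"gripper":0.6}
    - {"dp":[0,0,-120],"turn":0,"gripper":0.6}

```text
time: 30.62
tool_pos: [649.3, -110.2, 379.4]
tcp_rot: [[-1.0, -0.0, 0.006], [-0.0, 1.0, -0.001], [-0.006, -0.001, -1.0]]
wrist_force: [-0.5, -0.3, -0.2]
width: 37.3
gripper_force: 0.0
```

Emit:
move_arm:
  motion:
    - {"dp":[30,-40,0],"turn":0,"gripper":0.6}
    - {"dp":[60,-80,0],"turn":0,"gripper":0.6}
    - {"dp":[90,-120,0],"turn":0,"gripper":0.6}
    - {"dp":[120,-160,0],"turn":0,"gripper":0.6}
    - {"dp":[150,-200,0],"turn":0,"gripper":0.6}
    - {"dp":[165,-220,0],"turn":0,"gripper":0.6}
    - {"dp":[165,-220,0],"turn":0,"gripper":0.6}
    - {"dp":[165,-220,0],"turn":0,"gripper":0.6}

```text
time: 31.62
tool_pos: [485.0, -328.5, 376.0]
tcp_rot: [[-1.0, -0.003, 0.0], [-0.003, 1.0, 0.002], [-0.0, 0.002, -1.0]]
wrist_force: [0.5, 0.7, 0.1]
width: 37.1
gripper_force: 0.0
```

```bash
python3 - <<'E'
from h import *
S=arm.read_camera("scene");T=arm.read_camera("top")
cv2.imwrite("pics/f.png",np.hstack([cv2.resize(S[190:390,270:490],(440,400)),cv2.resize(T[100:220,220:440],(360,400))]))
E
```

```text
(no output)
```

View pics/f.png

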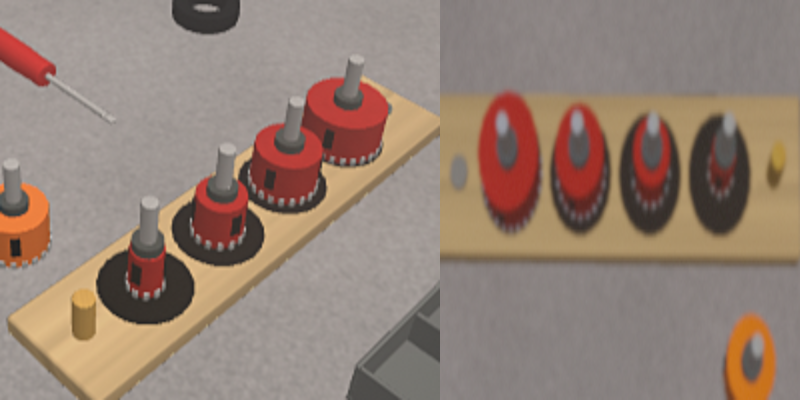

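All four saws stand centred on their pads, in order from the peg (left crop: 148,270; 220,215; 288,165; 345,115).

```bash
python3 -c "from workcell import arm; print(arm.sign_off())"
```

```text
the job is handed in; nothing more can be done
None
```

The job is handed in at about 32 s: all four red hole saws stand upright and centred on their pads, smallest beside the brass peg and largest at the far end, with the look-alikes left alone.

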